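# Show the apprentice the next joint to make

## Robot

A 6-joint arm with a two-finger parallel gripper is mounted at the origin on the work surface. World frame = base frame: x ahead of the robot, y to its left, z up, the work surface at z = 0. Lengths are in m, angles in rad, forces in N, time in s.
With the tool pointing down it reaches from about 0.3 to 0.775 m from the base axis. Payload 14.6 kg.
Tool frame: the origin (TCP) lies between the finger pads, 19 mm behind the fingertips; this is the grasp point; z points along the fingers, y is the line along which they close (so a half turn about z gives the same grasp; the last joint's range is limited). The gripper opens to 94 mm and grips with 3 to 60 N. Pads are 16 mm wide; open, the fingers measure 119 mm over their backs; the gripper's body (75 mm by 177 mm) begins 78 mm behind the grasp point.
Start: joints at [1.085, 0.3, 1.521, -0, 1.321, -0.067], TCP at [0.224, 0.502, 0.224] pointing down, gripper open.
Joint ranges: [-3.03, 3.03], [-0.79, 2.21], [0.23, 2.52], [-1.04, 4.18], [0, 3.07], [-2.55, 2.55]. Speed limits (rad/s): [2.22, 2.22, 2.57, 3.14, 3.14, 3.14].

## Interface

Orientations are given as [roll, pitch, yaw] about the fixed x, y, z axes, in that order (R = Rz(yaw) Ry(pitch) Rx(roll)).
In Python, from station import * gives the robot as it stands.
- The arm moves only by the tool send_rows, never from a script. Its argument "motion" is a list of rows, each a list of 3 entries, a list of its own where there are three numbers: the shift along the tool's x, y, z in units of 0.03 m (1.0 is 0.03 m), then the turn, a rotation vector about the tool's x, y, z in units of 0.12 rad (1.0 is 0.12 rad), then the opening, from -1 (shut) to 1 (fully open). In form: [[[x, y, z], [rx, ry, rz], grip], ...]. A call has 1 to 12 rows; each row shifts and turns the commanded pose from where the row before left it, along the tool's axes as they then stand; what a row does not reach is not made up. A row lasts 1/10 s, in which the tool goes at most 50 mm and 8.59 degrees, less where a joint would pass 70% of its speed; a pose out of reach is approached as far as the arm can. A call with a number of a shift or a turn outside -1 to 1 is refused whole. A call with a gripper value outside its range is refused whole. The fingers move at their own pace and stop on an object; "squeeze" is the grip in N (left out, the last holds). Time passes only in rows, so rows that do not move let the fingers close. It gives the time, the measured TCP pose, the force, the opening and the grip force at its end, in the units of the state.
- get_obs(): the state, without advancing time (a new reading comes with each control period).
- camera(name): name is "scene" or "top" or "wrist"; returns a dict with "pixels" (384x512x3 uint8, red, green, blue), "depth" (384x512 float32, m along the optical axis (not along the pixel's ray), 0 where there is no reading), "fx", "fy", "cx", "cy" (pixels), "rvec" (rotation vector, rad) and "tvec" (3), from world to camera coordinates, as OpenCV has them. Camera axes: x right, y down, z forward; pixel columns grow to the right and rows downward; lengths in m; the calibration is good to about 2 mm. The wrist camera is an equidistant fisheye: a pixel r from the principal point sees the ray r / f radians off the axis. A picture is of the moment at which its call begins.
- hand_in(): hands the job in; it is judged then, once.
The state is a dict: "time_s": time; "qpos": joint angles; "joint_vel": joint speeds; "tau": joint torques, N m; "ee_pos": TCP position; "eef_rot": TCP orientation; "force": force on the tool from outside, world axes, zero at the start; "moment": the same for the moment, N m; "grip_width": finger opening in m; "grip_force": force on a finger pad.
Only numpy, scipy, OpenCV 4.12 (cv2) and the standard library are available. Lean on these libraries where they do the work, as an engineer would, in place of code of your own. Each camera call takes 0.05 s, during which the arm holds its last target. There are 200 camera calls.

## Task

Show the apprentice the next job by pointing straight down with the fingertips, a few centimetres above each thing and without touching anything, for two seconds each: first at the top end of the tallest copper pipe, then at the middle of the brass tee that goes on it, then at the gap between the open jaws of the bench vise where they will be clamped. Do not bring the hand down over any of the other pipes or fittings on the way, and do not touch, move or lift anything. Then draw the hand well away, 15 cm or more, from all three and finish.

Things in the scene. Friction and masses are not known exactly. Their poses are not given: they have to be found in the camera images.
- pipe_tall: The tallest of three plain copper pipe lengths standing loose on end on the bench: outside diameter 28 mm, 165 mm high, open at the top, about 120 g, easily knocked over. Origin: centre of its underside, z up the pipe. The three pipes stand in a row farther from the robot than the fittings, at least 60 mm apart (centres), in any order.
- pipe_tall_top (a point): Centre of the open top end of pipe_tall, 165 mm above the bench; z up.
- pipe_mid: The middle copper pipe, 28 mm diameter, 130 mm high; origin at the centre of its underside. Leave alone.
- pipe_short: The shortest copper pipe, 28 mm diameter, 95 mm high; origin at the centre of its underside. Leave alone.
- tee: Brass tee lying on the bench: three arms in a T, each 42 mm long from the centre, 27 mm thick with 35 mm collars at the ends, 35 mm high over all. Origin on the bench under the point where the arms meet; z up, the branch along its x, the straight run along its y. The three fittings lie in a row nearer to the robot than the pipes, at least 80 mm apart (centres), in any order and at any yaw.
- tee_top (a point): Top of the middle of the tee, over the point where its arms meet, 31 mm above the bench; z up.
- elbow: Brass 90 degree elbow lying on the bench: two arms like the tee's, along its x and y, 35 mm high. Origin on the bench under the corner. Leave alone.
- coupling: Straight brass coupling standing on end: a sleeve of 35 mm diameter, 50 mm high, waisted in the middle. Origin: centre of its underside. Leave alone.
- vise: Grey steel bench vise fixed to the bench on the robot's right, 100 mm wide jaws, 152 mm high, about 320 mm long. Origin on the bench under the middle of the jaw gap; x runs along the screw, from the handle (172 mm out to -x) towards the rear (140 mm to +x); y along the jaws.
- vise_gap (a point): Middle of the gap between the open jaws, level with the jaws' top edge, 150 mm above the bench; the gap is 40 mm wide along the vise's x, 100 mm long along its y, and 55 mm deep; z up.
- wrench: Loose steel wrench, 150 mm long, lying flat between the row of fittings and the row of pipes. Leave alone.
- spray_can: Loose spray can, 54 mm diameter, 150 mm high, standing on the robot's left; origin at the centre of its underside. Leave alone.
- cup: White cup without a handle, 72 mm across and 85 mm high, standing beyond the pipes; origin at the centre of its underside. Leave alone.
- valve: Brass valve with a short T-handle, 88 mm long, 75 mm high, standing beyond the pipes; origin at the centre of its underside. Leave alone.

How it is judged:
On the way, in this order (a step that is already met when the one before it is completed fails the run):
1. point at the top end of the tallest pipe: tool within 30 degrees of straight down, TCP within 25 mm sideways and 10 to 85 mm above, for 1.5 s (horizontal distance between the grasp point and pipe_tall_top below 0.025 m and z of the grasp point in the frame of pipe_tall_top between 0.01 and 0.085 m and angle between the grasp point's own z axis and vertical above 2.6 rad), for 1.5 s.
2. point at the middle of the tee: tool within 30 degrees of straight down, TCP within 25 mm sideways and 10 to 85 mm above, for 1.5 s (horizontal distance between the grasp point and tee_top below 0.025 m and z of the grasp point in the frame of tee_top between 0.01 and 0.085 m and angle between the grasp point's own z axis and vertical above 2.6 rad), for 1.5 s.
3. point at the gap between the vise jaws: tool within 30 degrees of straight down, TCP within 25 mm sideways and 10 to 85 mm above, for 1.5 s (horizontal distance between the grasp point and vise_gap below 0.025 m and z of the grasp point in the frame of vise_gap between 0.01 and 0.085 m and angle between the grasp point's own z axis and vertical above 2.6 rad), for 1.5 s.
At the end, for the whole second after the job is handed in: The hand (TCP) is more than 130 mm from the pipe's top, the tee and the vise gap; every loose thing is at rest and upright within 10 mm of where it started (distance between the grasp point and pipe_tall_top above 0.13 m and distance between the grasp point and tee_top above 0.13 m and distance between the grasp point and vise_gap above 0.13 m and distance of each of pipe_tall, pipe_mid, pipe_short, tee, elbow, coupling, wrench, spray_can, cup, valve from where it was at the start of the episode below 0.01 m and linear speed of each of pipe_tall, pipe_mid, pipe_short, tee, elbow, coupling, wrench, spray_can, cup, valve below 0.02 m/s and angle between each of pipe_tall, pipe_mid, pipe_short, tee, elbow, coupling, wrench, spray_can, cup, valve's own z axis and vertical below 0.1 rad); the robot touches nothing.
It fails at once if the robot touches something (contact force between any of the fingers, the arm and anything else above 0.3 N).
It fails at once if a loose thing is moved, knocked or lifted (distance of any of pipe_tall, pipe_mid, pipe_short, tee, elbow, coupling, wrench, spray_can, cup, valve from where it was at the start of the episode above 0.01 m).
It fails at once if the hand comes down over one of the other pipes or fittings (TCP within 25 mm sideways of its origin and less than 75 mm above its top) ((horizontal distance between the grasp point and pipe_mid below 0.025 m and z of the grasp point in the frame of pipe_mid below 0.205 m) or (horizontal distance between the grasp point and pipe_short below 0.025 m and z of the grasp point in the frame of pipe_short below 0.17 m) or (horizontal distance between the grasp point and elbow below 0.025 m and z of the grasp point in the frame of elbow below 0.11 m) or (horizontal distance between the grasp point and coupling below 0.025 m and z of the grasp point in the frame of coupling below 0.125 m)).
It also fails if it takes over 61 s, if anything falls off the work surface, if the arm or the gripper's body presses on something with over 40 N, if the wrist force passes 120 N, or if a joint passes its speed limit or range.

## Working session

There is one attempt and no reset: what is moved stays moved. The work goes in short steps, Python scripts to look and compute and a tool call to move; the robot and the scene stay as the last step left them, time stands still between calls to the robot, and variables do not carry over. Pictures are saved under pics/ and viewed, at most 10 in all, crops included, and the job is handed in when it is done.

Besides the shell and the picture viewer there is one more tool, called after "Call:" in YAML: its name, and indented under it one key for each argument. send_rows: Moves the arm, as the interface text tells. Its arguments: {"type":"object","properties":{"motion":{"type":"array"},"squeeze":{"type":"number"}},"required":["motion"]}

```bash
mkdir -p pics; python3 - <<'E'
from station import *
import cv2,numpy as np
o=get_obs();print(o['time_s'],o['ee_pos'],o['eef_rot'],o['grip_width'])
for n in('scene','top'):
    c=camera(n);np.savez(n+'.npz',**c);cv2.imwrite(f'pics/{n}.png',c['pixels'][:,:,::-1]);print(n,c['fx'],c['cx'],c['cy'],c['rvec'],c['tvec'])
E
```

```text
0.0 [0.22355948 0.50224282 0.22365085] [-3.14037978e+00 -7.58166121e-05  2.72278457e+00] 0.09394761498909637
scene 399.90406454782794 250.74732680740277 186.6789965922871 [ 1.88704766  1.90557721 -0.57013611] [-0.06375006 -0.45122099  1.41057193]
top 364.78615585893715 251.90013443967217 193.38725403437755 [ 2.17609463 -2.03815755  0.20135233] [0.03742176 0.63269197 1.18027749]
```

View pics/scene.png

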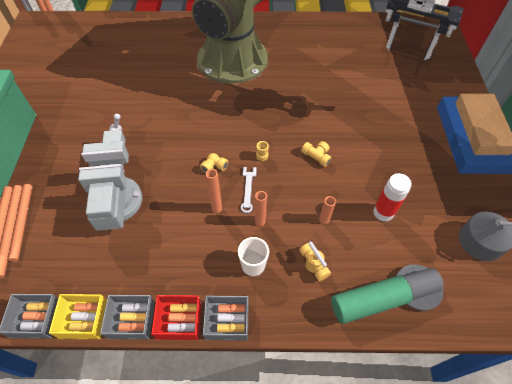

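View pics/top.png

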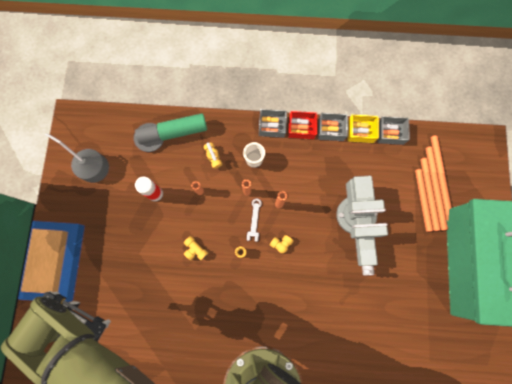

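The scene view shows three pipes at (214,190), (261,208) and (327,209), the vise at (110,180), and fittings at (214,162), (263,150) and (317,153). The top view shows them mirrored, with pipes at (282,199), (247,187) and (197,187), and fittings at (282,244), (240,252) and (195,248). Next I'll zoom in and measure heights.

```bash
cat >h.py <<'E'
import numpy as np,cv2
def load(n):
    c=dict(np.load(n+'.npz'));R=cv2.Rodrigues(c['rvec'])[0]
    v,u=np.mgrid[:384,:512];d=c['depth'].astype(float)
    P=np.stack([(u-c['cx'])/c['fx']*d,(v-c['cy'])/c['fy']*d,d],-1)
    return c,(P-c['tvec'])@R   # world points
E
python3 - <<'E'
from h import *
c,W=load('top');s,WS=load('scene')
a=cv2.resize(c['pixels'][165:275,170:300],None,fx=5,fy=5,interpolation=2)
b=cv2.resize(c['pixels'][170:280,330:395],None,fx=5,fy=5,interpolation=2)[:550]
a=cv2.resize(a,(470,398));b=cv2.resize(b,(235,398))
e=cv2.resize(s['pixels'][135:180,190:340],(705,200),interpolation=2)
cv2.imwrite('pics/crop.png',np.vstack([np.hstack([a,b]),e])[:,:,::-1])
for n,X in(('top',W),('scene',WS)):
  im=c['pixels'] if n=='top' else s['pixels']
  hsv=cv2.cvtColor(im,cv2.COLOR_RGB2HSV)
  print(n)
  ok=(X[...,2]>.012)&(X[...,2]<.2)&(X[...,0]>.25)&(X[...,0]<.75)&(abs(X[...,1])<.45)
  k,L,st,_=cv2.connectedComponentsWithStats(ok.astype(np.uint8))
  for i in range(1,k):
    if st[i,4]<25: continue
    p=X[L==i];h=np.percentile(p[:,2],97);t=p[p[:,2]>h-.008]
    print(st[i],'zmax',h.round(3),'topmid',((t.min(0)+t.max(0))/2).round(3),'ext',np.ptp(t,axis=0).round(3),'lo',p.min(0).round(3),'hi',p.max(0).round(3))
E
```

```text
top
[209 156  13  13  91] zmax 0.075 topmid [0.743 0.219 0.074] ext [0.014 0.011 0.005] lo [0.721 0.197 0.013] hi [0.75  0.238 0.076]
[245 157  17  10  78] zmax 0.088 topmid [0.742 0.083 0.085] ext [0.016 0.055 0.01 ] lo [0.733 0.055 0.013] hi [0.749 0.111 0.09 ]
[136 177  26  24 403] zmax 0.154 topmid [0.619 0.427 0.151] ext [0.047 0.047 0.01 ] lo [0.591 0.4   0.013] hi [0.643 0.45  0.156]
[ 337  176   50   99 2753] zmax 0.152 topmid [ 0.557 -0.292  0.15 ] ext [0.119 0.109 0.012] lo [ 0.385 -0.356  0.012] hi [ 0.698 -0.221  0.156]
[242 180   9  15 109] zmax 0.132 topmid [0.647 0.1   0.13 ] ext [0.025 0.023 0.009] lo [0.633 0.087 0.015] hi [0.659 0.114 0.134]
[191 182  12  13 101] zmax 0.098 topmid [0.637 0.27  0.095] ext [0.025 0.028 0.009] lo [0.625 0.256 0.012] hi [0.652 0.284 0.099]
[275 192  12  16 127] zmax 0.167 topmid [ 0.607 -0.018  0.165] ext [0.025 0.025 0.01 ] lo [ 0.594 -0.03   0.015] hi [ 0.62  -0.003  0.17 ]
[183 236  25  24 309] zmax 0.037 topmid [0.434 0.261 0.035] ext [0.071 0.079 0.012] lo [0.396 0.219 0.013] hi [0.474 0.302 0.041]
[270 236  23  17 232] zmax 0.037 
[... 733 characters left out ...]
[ 0.443 -0.074  0.012] hi [0.624 0.002 0.17 ]
[ 374  173   37   47 1039] zmax 0.152 topmid [0.618 0.423 0.149] ext [0.049 0.049 0.01 ] lo [0.593 0.395 0.012] hi [0.647 0.447 0.154]
[255 191  12  33 344] zmax 0.131 topmid [0.648 0.095 0.128] ext [0.027 0.026 0.01 ] lo [0.633 0.082 0.012] hi [0.662 0.108 0.133]
[320 196  16  26 272] zmax 0.096 topmid [0.639 0.264 0.093] ext [0.028 0.027 0.01 ] lo [0.625 0.25  0.012] hi [0.655 0.278 0.098]
[240 237  26  19 324] zmax 0.087 topmid [0.741 0.076 0.085] ext [0.017 0.058 0.011] lo [0.732 0.047 0.013] hi [0.75  0.106 0.09 ]
[299 241  15  15 110] zmax 0.076 topmid [0.744 0.213 0.073] ext [0.012 0.012 0.009] lo [0.729 0.19  0.014] hi [0.75  0.219 0.078]
```

View pics/crop.png

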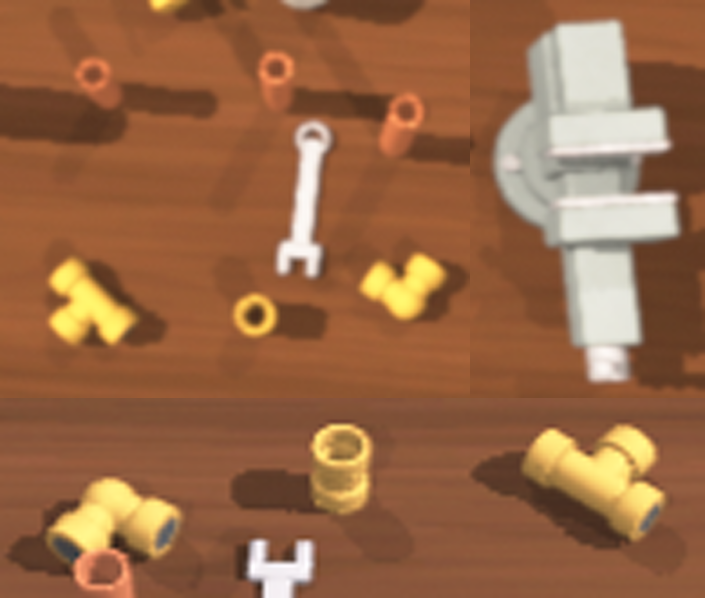

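The crop shows the tee at left in the top view (right in the scene view), with its run centre near top (196,248) and scene (316,153). The elbow is at right and the coupling is in the middle. The vise gap is centred near top (370,218). The tallest pipe is the right-hand one, z = 0.165.

```bash
python3 - <<'E'
from h import *
def ray(c,u,v,z):
    R=cv2.Rodrigues(c['rvec'])[0];C=-R.T@c['tvec'];d=R.T@np.array([(u-c['cx'])/c['fx'],(v-c['cy'])/c['fy'],1]);return C+d*(z-C[2])/d[2]
for n,u,v,g in(('top',196.3,247.7,(369.6,218.4)),('scene',316.4,153.5,None)):
    c,W=load(n);print(n,'tee',ray(c,u,v,.031).round(3))
    if g: print('gap ray',ray(c,*g,.15).round(3))
    p=W[(abs(W[...,2]-.146)<.012)&(W[...,1]<-.2)&(W[...,1]>-.4)&(W[...,0]>.35)&(W[...,0]<.7)]
    for y in(-.33,-.31,-.29,-.27,-.25):
        x=np.sort(p[abs(p[:,1]-y)<.008,0]);j=np.argmax(np.diff(x));print(y,x[0].round(3),'gap',x[j].round(3),x[j+1].round(3),x[-1].round(3))
    fr=p[p[:,0]<.535];print('front jaw y',fr[:,1].min(),fr[:,1].max())
c,W=load('top')
# anything tall in workspace (obstacles incl. lamp)
m=(W[...,2]>.17)&(W[...,0]>.28);print(W[m].min(0),W[m].max(0)) if m.any() else print('none')
E
```

```text
top tee [0.435 0.256 0.031]
gap ray [ 0.556 -0.295  0.15 ]
-0.33 0.506 gap 0.541 0.581 0.617
-0.31 0.502 gap 0.539 0.579 0.68
-0.29 0.391 gap 0.397 0.5 0.686
-0.27 0.499 gap 0.533 0.574 0.684
-0.25 0.498 gap 0.533 0.572 0.687
front jaw y -0.34655172521199334 -0.24527161670320555
scene tee [0.444 0.256 0.031]
-0.33 0.505 gap 0.543 0.58 0.62
-0.31 0.393 gap 0.397 0.502 0.693
-0.29 0.393 gap 0.393 0.503 0.695
-0.27 0.499 gap 0.535 0.575 0.695
-0.25 0.499 gap 0.609 0.679 0.69
front jaw y -0.35283218421968254 -0.25198797608606005
[ 0.28000966 -0.71933897  0.17004496] [0.76012316 0.75700494 1.28418631]
```

Call:
send_rows:
  motion:
    - [[0,0,-0.5],[0,0,0],-0.7]
    - [[-0.5,-0.28,-0.5],[0,0,0],-0.7]
    - [[-0.94,-0.535,-0.5],[0,0,0],-0.7]
    - [[-0.94,-0.535,-0.5],[0,0,0],-0.7]
    - [[-0.94,-0.535,0],[0,0,0],-0.7]
    - [[-0.94,-0.535,0],[0,0,0],-0.7]
    - [[-0.94,-0.535,0],[0,0,0],-0.7]
    - [[-0.94,-0.535,0],[0,0,0],-0.7]
    - [[-0.94,-0.535,0],[0,0,0],-0.7]
    - [[-0.94,-0.535,0],[0,0,0],-0.7]
    - [[-0.94,-0.535,0],[0,0,0],-0.7]
    - [[-0.94,-0.535,0],[0,0,0],-0.7]

```text
time_s: 1.3
ee_pos: [0.4269, 0.2253, 0.2847]
eef_rot: [3.141, 0.0, 2.722]
force: [0.2, 0.6, -0.3]
grip_width: 0.0144
grip_force: 0.0
```

Call:
send_rows:
  motion:
    - [[-0.94,-0.535,0],[0,0,0],-0.7]
    - [[-0.94,-0.535,0],[0,0,0],-0.7]
    - [[-0.94,-0.535,0],[0,0,0],-0.7]
    - [[-0.94,-0.535,0],[0,0,0],-0.7]
    - [[-0.94,-0.535,0],[0,0,0],-0.7]
    - [[-0.94,-0.535,0],[0,0,0],-0.7]
    - [[-0.94,-0.535,0.2],[0,0,0],-0.7]
    - [[-0.94,-0.535,0.3],[0,0,0],-0.7]
    - [[-0.94,-0.535,0.4],[0,0,0],-0.7]
    - [[-0.4,-0.245,0.4],[0,0,0],-0.7]
    - [[0,0,0.4],[0,0,0],-0.7]
    - [[0,0,0.3],[0,0,0],-0.7]

```text
time_s: 2.5
ee_pos: [0.6067, -0.019, 0.2232]
eef_rot: [-3.141, -0.001, 2.723]
force: [0.5, -0.1, 0.2]
grip_width: 0.0141
grip_force: 0.0
```

Call:
send_rows:
  motion:
    - [[0,0,0],[0,0,0],-0.7]
    - [[0,0,0],[0,0,0],-0.7]
    - [[0,0,0],[0,0,0],-0.7]
    - [[0,0,0],[0,0,0],-0.7]
    - [[0,0,0],[0,0,0],-0.7]
    - [[0,0,0],[0,0,0],-0.7]
    - [[0,0,0],[0,0,0],-0.7]
    - [[0,0,0],[0,0,0],-0.7]
    - [[0,0,0],[0,0,0],-0.7]
    - [[0,0,0],[0,0,0],-0.7]
    - [[0,0,0],[0,0,0],-0.7]
    - [[0,0,0],[0,0,0],-0.7]

```text
time_s: 3.7
ee_pos: [0.6074, -0.0194, 0.2242]
eef_rot: [3.142, -0.0, 2.723]
force: [-0.8, 0.4, 0.6]
grip_width: 0.0141
grip_force: 0.0
```

```bash
python3 - <<'E'
from station import *
import cv2,numpy as np
a=camera('scene')['pixels'][70:270,60:360];b=camera('wrist')['pixels']
cv2.imwrite('pics/p1.png',np.hstack([cv2.resize(a,(450,300)),cv2.resize(b,(350,300))])[:,:,::-1])
E
```

```text
(no output)
```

View pics/p1.png

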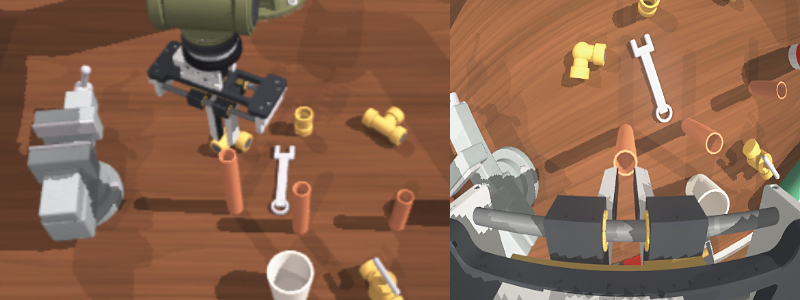

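The picture shows the closed fingertips at about (225,145), directly above the tall pipe's open end at (228,155). The wrist view agrees, and nothing has moved.

Call:
send_rows:
  motion:
    - [[0,0,0],[0,0,0],-0.7]
    - [[0,0,0],[0,0,0],-0.7]
    - [[0,0,0],[0,0,0],-0.7]
    - [[0,0,0],[0,0,0],-0.7]
    - [[0,0,0],[0,0,0],-0.7]
    - [[0,0,0],[0,0,0],-0.7]
    - [[0,0,0],[0,0,0],-0.7]
    - [[0,0,0],[0,0,0],-0.7]
    - [[0,0,0],[0,0,0],-0.7]
    - [[0,0,-0.4],[0,0,0],-0.7]
    - [[0,0,-0.5],[0,0,0],-0.7]
    - [[0,0,-0.3],[0,0,0],-0.7]

```text
time_s: 5.0
ee_pos: [0.6077, -0.0194, 0.2623]
eef_rot: [3.141, 0.002, 2.723]
force: [0.5, 0.2, 0.5]
grip_width: 0.0141
grip_force: 0.0
```

Call:
send_rows:
  motion:
    - [[0.4,0.28,0],[0,0,0],-0.7]
    - [[0.8,0.55,0],[0,0,0],-0.7]
    - [[0.8,0.55,0],[0,0,0],-0.7]
    - [[0.8,0.55,0],[0,0,0],-0.7]
    - [[0.8,0.55,0],[0,0,0],-0.7]
    - [[0.8,0.55,0],[0,0,0],-0.7]
    - [[0.8,0.55,0],[0,0,0],-0.7]
    - [[0.8,0.55,0],[0,0,0],-0.7]
    - [[0.8,0.55,0],[0,0,0],-0.7]
    - [[0.8,0.55,0],[0,0,0],-0.7]
    - [[0.8,0.55,0],[0,0,0],-0.7]
    - [[0.46,0.35,0],[0,0,0],-0.7]

```text
time_s: 6.2
ee_pos: [0.4373, 0.2585, 0.2599]
eef_rot: [-3.141, -0.001, 2.724]
force: [0.1, -0.6, 0.3]
grip_width: 0.0146
grip_force: 0.0
```

Call:
send_rows:
  motion:
    - [[0,0,0.4],[0,0,0],-0.7]
    - [[0,0,0.6],[0,0,0],-0.7]
    - [[0,0,0.7],[0,0,0],-0.7]
    - [[0,0,0.7],[0,0,0],-0.7]
    - [[0,0,0.7],[0,0,0],-0.7]
    - [[0,0,0.7],[0,0,0],-0.7]
    - [[0,0,0.6],[0,0,0],-0.7]
    - [[0,0,0.5],[0,0,0],-0.7]
    - [[0,0,0.3],[0,0,0],-0.7]
    - [[0,0,0.2],[0,0,0],-0.7]
    - [[0,0,0],[0,0,0],-0.7]
    - [[0,0,0],[0,0,0],-0.7]

```text
time_s: 7.4
ee_pos: [0.4395, 0.2567, 0.0987]
eef_rot: [3.141, 0.0, 2.723]
force: [0.5, 0.1, 0.8]
grip_width: 0.0144
grip_force: 0.0
```

Call:
send_rows:
  motion:
    - [[0,0,0],[0,0,0],-0.7]
    - [[0,0,0],[0,0,0],-0.7]
    - [[0,0,0],[0,0,0],-0.7]
    - [[0,0,0],[0,0,0],-0.7]
    - [[0,0,0],[0,0,0],-0.7]
    - [[0,0,0],[0,0,0],-0.7]
    - [[0,0,0],[0,0,0],-0.7]
    - [[0,0,0],[0,0,0],-0.7]
    - [[0,0,0],[0,0,0],-0.7]
    - [[0,0,0],[0,0,0],-0.7]
    - [[0,0,0],[0,0,0],-0.7]
    - [[0,0,0],[0,0,0],-0.7]

```text
time_s: 8.6
ee_pos: [0.4394, 0.2567, 0.0982]
eef_rot: [-3.142, -0.0, 2.723]
force: [0.2, 0.3, 0.2]
grip_width: 0.0142
grip_force: 0.0
```

```bash
python3 - <<'E'
from station import *
import cv2,numpy as np
a=camera('scene')['pixels'][70:270,160:460];b=camera('wrist')['pixels']
cv2.imwrite('pics/p2.png',np.hstack([cv2.resize(a,(450,300)),cv2.resize(b,(350,300))])[:,:,::-1])
E
```

```text
(no output)
```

View pics/p2.png

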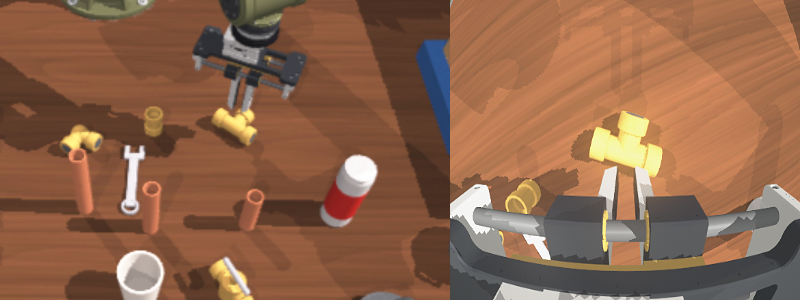

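The picture shows the fingertips above the tee's middle at (237,110), with clearance and nothing moved.

Call:
send_rows:
  motion:
    - [[0,0,0],[0,0,0],-0.7]
    - [[0,0,0],[0,0,0],-0.7]
    - [[0,0,0],[0,0,0],-0.7]
    - [[0,0,0],[0,0,0],-0.7]
    - [[0,0,-0.5],[0,0,0],-0.7]
    - [[0,0,-0.8],[0,0,0],-0.7]
    - [[0,0,-0.8],[0,0,0],-0.7]
    - [[0,0,-0.8],[0,0,0],-0.7]
    - [[0,0,-0.8],[0,0,0],-0.7]
    - [[0,0,-0.8],[0,0,0],-0.7]
    - [[0,0,-0.8],[0,0,0],-0.7]
    - [[0,0,-0.4],[0,0,0],-0.7]

```text
time_s: 9.9
ee_pos: [0.4397, 0.2569, 0.2712]
eef_rot: [3.14, 0.002, 2.723]
force: [0.1, 0.6, -0.5]
grip_width: 0.0144
grip_force: 0.0
```

Call:
send_rows:
  motion:
    - [[-0.3,-0.4,0],[0,0,0],-0.7]
    - [[-0.6,-0.8,0],[0,0,0],-0.7]
    - [[-0.6,-0.8,0],[0,0,0],-0.7]
    - [[-0.6,-0.8,0],[0,0,0],-0.7]
    - [[-0.6,-0.8,0],[0,0,0],-0.7]
    - [[-0.6,-0.8,0],[0,0,0],-0.7]
    - [[-0.6,-0.8,0],[0,0,0],-0.7]
    - [[-0.6,-0.8,0],[0,0,0],-0.7]
    - [[-0.6,-0.8,0],[0,0,0],-0.7]
    - [[-0.6,-0.8,0],[0,0,0],-0.7]
    - [[-0.6,-0.8,0],[0,0,0],-0.7]
    - [[-0.6,-0.8,0],[0,0,0],-0.7]

```text
time_s: 11.1
ee_pos: [0.5157, -0.0817, 0.2677]
eef_rot: [-3.141, -0.002, 2.722]
force: [-0.3, 0.3, 0.1]
grip_width: 0.0142
grip_force: 0.0
```

Call:
send_rows:
  motion:
    - [[-0.6,-0.8,0],[0,0,0],-0.7]
    - [[-0.6,-0.8,0],[0,0,0],-0.7]
    - [[-0.6,-0.8,0],[0,0,0],-0.7]
    - [[-0.6,-0.8,0],[0,0,0],-0.7]
    - [[-0.6,-0.9,0],[0,0,0],-0.7]
    - [[-0.5,-0.9,0],[0,0,0],-0.7]
    - [[-0.4,-0.6,0],[0,0,0],-0.7]
    - [[-0.26,-0.38,0.3],[0,0,0],-0.7]
    - [[0,0,0.5],[0,0,0],-0.7]
    - [[0,0,0.5],[0,0,0],-0.7]
    - [[0,0,0.4],[0,0,0],-0.7]
    - [[0,0,0.3],[0,0,0],-0.7]

```text
time_s: 12.3
ee_pos: [0.5568, -0.2941, 0.2074]
eef_rot: [3.141, -0.002, 2.723]
force: [0.9, 0.7, 0.4]
grip_width: 0.0139
grip_force: 0.0
```

Call:
send_rows:
  motion:
    - [[0,0,0],[0,0,0],-0.7]
    - [[0,0,0],[0,0,0],-0.7]
    - [[0,0,0],[0,0,0],-0.7]
    - [[0,0,0],[0,0,0],-0.7]
    - [[0,0,0],[0,0,0],-0.7]
    - [[0,0,0],[0,0,0],-0.7]
    - [[0,0,0],[0,0,0],-0.7]
    - [[0,0,0],[0,0,0],-0.7]
    - [[0,0,0],[0,0,0],-0.7]
    - [[0,0,0],[0,0,0],-0.7]
    - [[0,0,0],[0,0,0],-0.7]
    - [[0,0,0],[0,0,0],-0.7]

```text
time_s: 13.5
ee_pos: [0.5573, -0.2943, 0.2092]
eef_rot: [-3.142, -0.0, 2.723]
force: [-0.0, 0.6, 0.6]
grip_width: 0.014
grip_force: 0.0
```

```bash
python3 - <<'E'
from station import *
import cv2,numpy as np
a=camera('scene')['pixels'][70:270,40:340];b=camera('wrist')['pixels']
cv2.imwrite('pics/p3.png',np.hstack([cv2.resize(a,(450,300)),cv2.resize(b,(350,300))])[:,:,::-1])
E
```

```text
(no output)
```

View pics/p3.png

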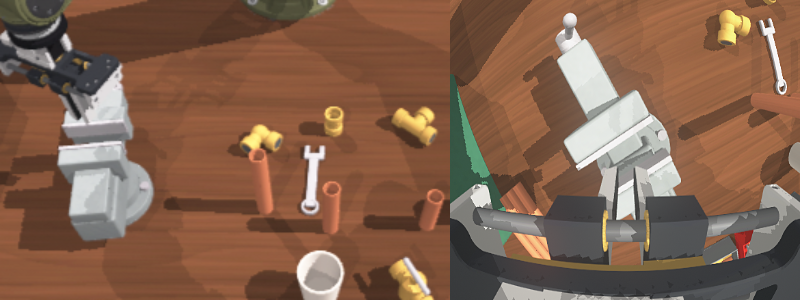

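```bash
python3 - <<'E'
from station import *
from h import *
c,_=load('scene')
for p in([.557,-.294,.15],[.557,-.294,.19]):
    q=cv2.projectPoints(np.array([p]),c['rvec'],c['tvec'],np.array([[c['fx'],0,c['cx']],[0,c['fy'],c['cy']],[0,0,1.]]),None)[0].ravel();print(p,q,(q-[40,70])*1.5)
E
```

```text
[0.557, -0.294, 0.15] [102.56968145 158.92060422] [ 93.85452218 133.38090633]
[0.557, -0.294, 0.19] [ 97.26886088 148.75858415] [ 85.90329132 118.13787622]
```

Call:
send_rows:
  motion:
    - [[0,0,0],[0,0,0],-0.7]
    - [[0,0,0],[0,0,0],-0.7]
    - [[0,0,0],[0,0,0],-0.7]
    - [[0,0,0],[0,0,0],-0.7]
    - [[0,0,0],[0,0,0],-0.7]
    - [[0,0,0],[0,0,0],-0.7]
    - [[0,0,0],[0,0,0],-0.7]
    - [[0,0,0],[0,0,0],-0.7]

```text
time_s: 14.4
ee_pos: [0.5573, -0.2943, 0.2093]
eef_rot: [-3.142, 0.0, 2.723]
force: [-0.3, -0.1, 0.3]
grip_width: 0.0145
grip_force: 0.0
```

The projection agrees: the gap's middle lies at crop (94,133) and the fingertips above it at (86,118). The picture matches this, with everything undisturbed. Now I'll retreat.

Call:
send_rows:
  motion:
    - [[0,0,-0.4],[0,0,0],-0.7]
    - [[0,0,-0.7],[0,0,0],-0.7]
    - [[0,0,-0.7],[0,0,0],-0.7]
    - [[0,0,-0.7],[0,0,0],-0.7]
    - [[0,0,-0.7],[0,0,0],-0.7]
    - [[0,0,-0.7],[0,0,0],-0.7]
    - [[0,0,-0.4],[0,0,0],-0.7]
    - [[0.4,0.13,0],[0,0,0],-0.7]
    - [[0.7,0.22,0],[0,0,0],-0.7]
    - [[0.7,0.22,0],[0,0,0],-0.7]
    - [[0.7,0.22,0],[0,0,0],-0.7]
    - [[0.7,0.22,0],[0,0,0],-0.7]

```text
time_s: 15.6
ee_pos: [0.4811, -0.2269, 0.3384]
eef_rot: [3.142, 0.0, 2.723]
force: [-0.2, 0.3, 0.3]
grip_width: 0.014
grip_force: 0.0
```

Call:
send_rows:
  motion:
    - [[0.7,0.22,0],[0,0,0],-0.7]
    - [[0.7,0.22,0],[0,0,0],-0.7]
    - [[0.7,0.22,0],[0,0,0],-0.7]
    - [[0.7,0.22,0],[0,0,0],-0.7]
    - [[0.5,0.2,0],[0,0,0],-0.7]
    - [[0.2,0.1,0],[0,0,0],-0.7]
    - [[0,0,0],[0,0,0],-0.7]
    - [[0,0,0],[0,0,0],-0.7]
    - [[0,0,0],[0,0,0],-0.7]
    - [[0,0,0],[0,0,0],-0.7]

```text
time_s: 16.6
ee_pos: [0.4006, -0.1528, 0.338]
eef_rot: [3.142, -0.001, 2.723]
force: [-0.3, -0.8, -0.5]
grip_width: 0.0139
grip_force: 0.0
```

```bash
python3 - <<'E'
from station import *
o=get_obs();print(o['time_s'],o['ee_pos'],o['joint_vel'])
print(hand_in())
E
```

```text
16.6 [ 0.40063972 -0.15281158  0.33799294] [ 0.00092923 -0.00323127  0.00351563  0.00075711  0.00090505 -0.00034373]
the job is handed in; nothing more can be done
None
```

The arm pointed at the tall pipe's top, the tee's middle and the vise gap in that order, about 2 s each, then drew back over 25 cm from all three; I saw no contact or movement, and the job is handed in, with no verdict returned.

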